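Widen the bay: re-pin the divider stay in a copper stockroom tray

TASK

The bay of the copper tray has to be made as wide as its stay allows. First pick the square copper off-cut out of the divider's way and put it down in the plywood box; then lift the drilled stay off its pin by the knob, swing the divider out into the bay with it, and drop the end hole (the one next to the knob) fully down over the pin, leaving the other stock and tools undisturbed.

Things in the scene. Friction and masses are not known exactly. Their poses are not given: they have to be found in the camera images.
- tray: Fixed plywood tray, placed differently each time. Origin under the deck on the table; x to the far side, y left, z up. Deck x -140 to 150, y -205 to 215, top at z = 8 mm. Hinge post at (120, 50). Dark steel sill rail under the stay: 26 mm wide, 145 long along y, centred at (-60, -75), top at 64 mm. Wall 50 mm high on the left edge, inner face y = 203. The bay lies between divider and this wall.
- hinge (a point): Vertical hinge axis of the divider, fixed, at the height of the stay (72.5 mm above the table). The divider is a wooden board 12 mm thick, top at 62 mm, that reaches from here to 220 mm away; it swings with little friction (about 0.7 N at the stay's pivot) and stays where it is left.
- divider (a joint): Angle of the divider, rad: 0 at the start, where the board points from the hinge along the tray's -x; it grows as the free end swings to the tray's +y (left), into the bay; range -0.05 to 0.9.
- pivot (a point): Pivot of the stay, on top of the divider 180 mm from the hinge, 72.5 mm above the table, at the stay's mid thickness. About it the stay swings freely sideways (within 1.2 rad of square to the board) and tips up (knob end up) up to 0.8 rad.
- stay (a joint): How far the stay is tipped up, rad: 0 level and fully down, growing as the knob is raised. It falls back under its own weight (stay and knob 0.2 kg).
- end_hole (a point): Centre, at mid thickness, of the stay's end hole. The stay is a flat steel strip 28 mm wide, 5 mm thick, reaching 250 mm from the pivot, with four round 13 mm holes on its centre line at 90, 125, 160 and 195 mm from the pivot (this is the last). At the start it points along the tray's -y (right), level, with one of the first three holes on the pin.
- knob (a point): Middle (half-way up) of the black round knob, 18 mm in diameter and 42 mm high, that stands square on the stay 235 mm from the pivot, 40 mm beyond the end hole; this point is 23.5 mm above the strip's mid plane. Its x axis points along the stay away from the pivot.
- pin (a point): Fixed upright steel pin, 8 mm in diameter, round tip; this point is on its axis at mid thickness of a lowered stay (72.5 mm above the table); the tip is 11.5 mm higher. It stands on the sill rail 90, 125 or 160 mm from the pivot's start, the other two places having low plain plugs. With the end hole on it the divider stands at about 0.60, 0.40 or 0.20 rad respectively.
- offcut_mid (a point): Middle of the loose copper off-cut, a square bar 80 x 25 x 25 mm, 0.44 kg (more or less), lying in the bay on the tray's deck; its x axis lies along its length.
- bin: Open plywood box, 130 (x) x 110 (y) x 50 mm high, walls 6 mm, floor about 6 mm, fixed, at the front left or front right of the table; origin at the centre of its underside.
- billet: Copper round standing upright on the tray right of the divider, 40 mm in diameter, 105 mm high; origin at the centre of its foot. Leave alone.
- flatbar: Copper flat bar lying on the tray, 130 (x) x 25 x 10 mm. Leave alone.
- coil: Wrapped coil, ring of 124 mm outside diameter, 50 mm high, on the table on the side where the box is not. Leave alone.
- wrench: Wrench lying on the table right of the tray. Leave alone.
- can: Can, 60 mm in diameter, 120 mm high, far left on the table. Leave alone.
- block: Dark steel block 90 x 60 x 40 mm, far right on the table. Leave alone.
- round: Short brass round standing upright at the far end of the bay (which a 40 mm high wall closes), 44 mm in diameter, 85 mm high; origin at the centre of its foot. Leave alone.
- bottle: Closed bottle, 44 mm in diameter, 120 mm high, standing on the table just in front of the tray, right of the divider; origin at the centre of its foot. Leave alone.
Not all that is in view belongs to the job. Leave any blue look-alike of the part that bears offcut_mid alone.

How it is judged:
On the way, in this order (a step that is already met when the one before it is completed fails the run):
1. the copper off-cut lies in the plywood box (x of offcut_mid in the frame of bin between -0.062 and 0.062 m and y of offcut_mid in the frame of bin between -0.052 and 0.052 m and z of offcut_mid in the frame of bin below 0.035 m and linear speed of offcut below 0.03 m/s), for 0.2 s.
2. the stay is lifted off its pin (value of joint stay above 0.07 rad), for 0.1 s.
At the end, for the whole second after the job is handed in: The end hole of the stay (next to the knob) is over the pin (within 5 mm) and the stay is fully down (within 0.02 rad of level), with the divider at rest; the off-cut lies at rest in the plywood box (its middle inside the walls and under 35 mm above the table) (all of step 1 and horizontal distance between end_hole and pin below 0.005 m and value of joint stay below 0.02 rad and velocity of joint divider between -0.05 and 0.05 rad/s); the robot touches nothing.
It fails at once if the copper billet, the brass round or the flat bar on the tray is moved more than 25 mm or upset (distance of any of billet, flatbar, round from where it was at the start of the episode above 0.025 m or angle between any of billet, round's own z axis and vertical above 0.5 rad).
It fails at once if the coil, wrench, can, bottle or steel block on the table is moved more than 25 mm or the bottle or can upset (distance of any of coil, wrench, can, block, bottle from where it was at the start of the episode above 0.025 m or angle between any of bottle, can's own z axis and vertical above 0.5 rad).
It also fails if it takes over 64 s, if anything falls off the work surface, if the arm or the gripper's body presses on something with over 40 N, if the wrist force passes 120 N, or if a joint passes its speed limit or range.

ROBOT

A 7-joint arm with a two-finger parallel gripper is mounted at the origin on the work surface. World frame = base frame: x ahead of the robot, y to its left, z up, the work surface at z = 0. Lengths are in m, angles in rad, forces in N, time in s.
With the tool pointing down it reaches from about 0.35 to 0.9 m from the base axis. Payload 7.2 kg.
Tool frame: the origin (TCP) lies at the very end of the fingers, on their centre line; the grasp point (between the pads) lies 19 mm behind it; z points along the fingers, y is the line along which they close (so a half turn about z gives the same grasp; the last joint's range is limited). The gripper opens to 85 mm and grips with 20 to 120 N. Pads are 22 mm wide; open, the fingers measure 114 mm over their backs; the gripper's body (76 mm by 85 mm) begins 54 mm behind the grasp point. The pads swing forward as they close: fully open they stand 13 mm farther back than shut.
Start: joints at [-1.246, 0.411, -0.013, 1.596, 0.006, 1.134, -0.082], TCP at [0.239, 0.577, 0.203] pointing down, gripper open.
Joint ranges: [-2.95, 2.95], [-0.29, 1.99], [-1.47, 1.44], [0.14, 2.54], [-1.03, 4.17], [0.13, 1.85], [-2.86, 2.86]. Speed limits (rad/s): [2.39, 2.39, 3.01, 3.01, 3.14, 3.14, 3.14].

INTERFACE

Orientations are given as a unit quaternion [w, x, y, z].
In Python, from rig import * gives the robot as it stands.
- The arm moves only by the tool servo_tool, never from a script. Its argument "rows" is a list of rows, each a list of 3 entries, a list of its own where there are three numbers: the shift along the tool's x, y, z normalised to -1 to 1, where 1 is 300 mm, then the turn about the tool's z normalised to -1 to 1, where 1 is 180 degrees, then the opening, from -1 (shut) to 1 (fully open), so that 0 is half open. In form: [[[tx, ty, tz], roll, hand], ...]. A call has 1 to 5 rows; each row is the pose to reach, as a shift and turn from the pose commanded when the call began, along the tool's axes at that moment, turning the shorter way round; what a row does not reach only later rows make up. A row lasts 1/8 s, in which the tool goes at most 62.5 mm and 10.7 degrees, less where a joint would pass 70% of its speed; a pose out of reach is approached as far as the arm can. A call with a number of a shift or a turn outside -1 to 1 is refused whole. A call with a gripper value outside its range is refused whole. The fingers move at their own pace and stop on an object; "force" is the grip in N (left out, the last holds). Time passes only in rows, so rows that repeat a pose let the fingers close. It gives the time, the measured TCP pose, the force, the opening and the grip force at its end, in the units of the state.
- sense(): the state, without advancing time (a new reading comes with each control period).
- read_camera(name): name is "side" or "top"; returns a dict with "pixels" (480x640x3 uint8, red, green, blue), "z_map" (480x640 float32, m along the optical axis (not along the pixel's ray), 0 where there is no reading), "vertical_fov" (degrees; the focal length in pixels is half the picture's height over the tangent of half this angle, whatever the lens; pixels are square), "cx", "cy" (the principal point, pixels), "T" (4x4, takes a point from camera to world coordinates). Camera axes: x right, y up, looking along -z (the intrinsics and any distortion apply to the point x, -y, -z); pixel columns grow to the right and rows downward; lengths in m; the calibration is good to about 2 mm. A picture is of the moment at which its call begins.
- job_done(): hands the job in; it is judged then, once.
The state is a dict: "clock": time; "qpos": joint angles; "joint_vel": joint speeds; "joint_torque": joint torques, N m; "ee_pos": TCP position; "orientation": TCP orientation; "wrist_force": force on the tool from outside, world axes, zero at the start; "torque": the same for the moment, N m; "finger_gap": finger opening in m; "finger_force": force on a finger pad.
Only numpy, scipy, OpenCV 4.12 (cv2) and the standard library are available. Lean on these libraries where they do the work, as an engineer would, in place of code of your own. Each camera call takes 0.05 s, during which the arm holds its last target. There are 200 camera calls.

## Working session

There is one attempt and no reset: what is moved stays moved. The work goes in short steps, Python scripts to look and compute and a tool call to move; the robot and the scene stay as the last step left them, time stands still between calls to the robot, and variables do not carry over. Pictures are saved under pics/ and viewed, at most 10 in all, crops included, and the job is handed in when it is done.

Besides the shell and the picture viewer there is one more tool, called after ">>>" as name([rows], argument=value, ...), one row to a line, values as JSON. servo_tool: Moves the arm, as the interface text tells. Its arguments: {"type":"object","properties":{"rows":{"type":"array","items":{"type":"array"}},"force":{"type":"number"}},"required":["rows"]}

```bash
mkdir -p pics; cat > h.py <<'E'
from rig import *
import numpy as np, cv2
def cam(n):
    c=read_camera(n); np.savez('%s.npz'%n,**c); return c
def load(n): return dict(np.load('%s.npz'%n))
def K(c):
    f=240/np.tan(np.radians(float(c['vertical_fov']))/2); return f,float(c['cx']),float(c['cy'])
def cloud(c):
    f,cx,cy=K(c); z=c['z_map']; v,u=np.mgrid[:480,:640]
    p=np.stack([(u-cx)/f*z,-(v-cy)/f*z,-z],-1); T=c['T']
    return p@T[:3,:3].T+T[:3,3]
def ray(c,u,v,h):
    f,cx,cy=K(c); T=c['T']; d=T[:3,:3]@np.array([(u-cx)/f,-(v-cy)/f,-1]); o=T[:3,3]
    return o+d*(h-o[2])/d[2]
E
python3 - <<'E'
from h import *
for n in('top','side'):
    c=cam(n); cv2.imwrite('pics/%s0.png'%n,c['pixels'][...,::-1]); print(n,K(c),np.round(c['T'],3).tolist(),[k for k in c])
print(sense())
E
```

```text
top (np.float64(500.60838252760675), 313.91984442094963, 236.55201099349597) [[0.019, 0.984, -0.176, 0.395], [-1.0, 0.02, 0.004, -0.023], [0.008, 0.175, 0.984, 1.053], [0.0, 0.0, 0.0, 1.0]] ['pixels', 'z_map', 'vertical_fov', 'cx', 'cy', 'T']
side (np.float64(435.8965242212946), 313.98380888529584, 237.1154551120307) [[0.891, 0.275, -0.362, 0.227], [-0.454, 0.559, -0.694, -0.596], [0.012, 0.783, 0.623, 0.621], [0.0, 0.0, 0.0, 1.0]] ['pixels', 'z_map', 'vertical_fov', 'cx', 'cy', 'T']
{'clock': 0.1, 'qpos': array([-1.24620496,  0.41187229, -0.01270592,  1.59696893,  0.00561077,
        1.1342832 , -0.08218481]), 'joint_vel': array([-0.00067377, -0.00223319, -0.00135191, -0.00080659, -0.00146204,
       -0.00137749, -0.0009293 ]), 'joint_torque': array([ 3.06649134e-03, -6.01828837e+01,  6.84612393e-01, -3.00089335e+01,
        1.40514853e-02,  6.40660292e-03, -9.25033703e-06]), 'ee_pos': array([0.23908789, 0.57693231, 0.20270107]), 'orientation': array([-8.78637258e-05,  1.95116684e-01,  9.80779751e-01, -7.42876366e-04]), 'wrist_force': array([-1.18925311, -0.71862106,  1.13754794]), 'torque': array([-0.02607198, -0.03413866, -0.01101478]), 'finger_force': 0.0, 'finger_gap': 0.08531323121036434}
```

View pics/top0.png

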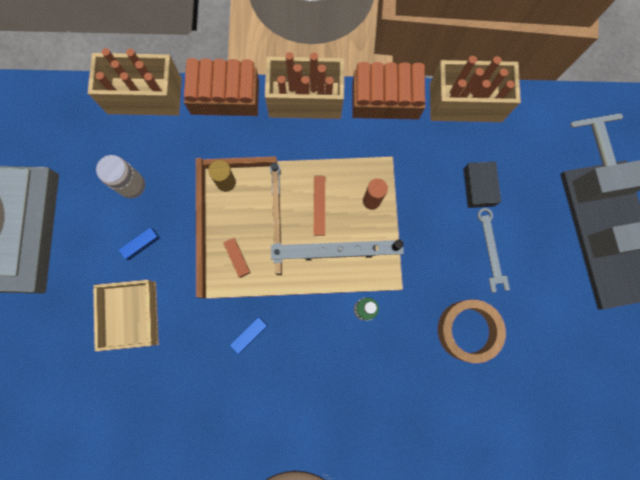

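View pics/side0.png

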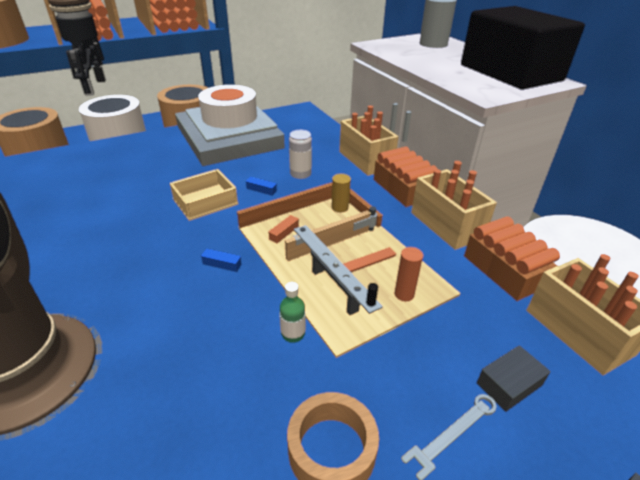

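The top view shows these candidates for the off-cut:
- Copper bar in the bay at (236,257).
- Flat bar at (320,205), right of the divider.
- Blue look-alikes at (138,243) and (249,335).

I choose (236,257): it is copper and lies in the bay. The box is at (126,315), the knob at (398,245) and the pivot at (277,251).

```bash
python3 - <<'E'
from h import *
c=load('top'); im=c['pixels']; P=cloud(c)
cv2.imwrite('pics/crop1.png',cv2.resize(im[150:310,190:410],None,fx=3.6,fy=3.6,interpolation=cv2.INTER_CUBIC)[...,::-1])
hsv=cv2.cvtColor(im,cv2.COLOR_RGB2HSV)
m=cv2.inRange(hsv,(0,110,60),(10,255,255))
def blobs(m,x0,y0,x1,y1,amin=60):
    mm=np.zeros_like(m); mm[y0:y1,x0:x1]=m[y0:y1,x0:x1]
    return [k for k in cv2.findContours(mm,0,1)[0] if cv2.contourArea(k)>amin]
for k in blobs(m,212,170,400,290):
    r=cv2.minAreaRect(k); print('cu',r)
    zz=np.zeros_like(m); cv2.drawContours(zz,[k],-1,255,-1); z=P[zz>0][:,2]; h=np.percentile(z,85);print(' h',h)
    print(np.round([ray(c,*p,h) for p in cv2.boxPoints(r)],4).tolist(), np.round(ray(c,*r[0],h),4))
Q=P[...,2]
# bin: points over 35mm high near
b=(Q>0.035)&(Q<0.07); mm=(b*255).astype(np.uint8)
for k in blobs(mm,80,270,170,360): 
    r=cv2.minAreaRect(k); print('bin',r,np.round([ray(c,*p,.05) for p in cv2.boxPoints(r)],4).tolist(),np.round(ray(c,*r[0],.05),4))
for n,(x0,y0,x1,y1,lo,hi) in dict(knob=(385,230,412,262,.1,.14),stay=(262,232,412,266,.068,.085),deck=(190,150,410,305,.004,.016)).items():
    mm=((Q>lo)&(Q<hi)*1).astype(np.uint8)*255; 
    for k in blobs(mm,x0,y0,x1,y1,20):
        r=cv2.minAreaRect(k); h=dict(knob=.117,stay=.075,deck=.008)[n]; print(n,r,np.round([ray(c,*p,h) for p in cv2.boxPoints(r)],4).tolist(),np.round(ray(c,*r[0],h),4))
E
```

```text
cu ((236.2157440185547, 257.1746520996094), (37.40778732299805, 10.84163761138916), 65.55604553222656)
 h 0.03506924396938869
[[0.5604, 0.159, 0.0351], [0.5702, 0.1391, 0.0351], [0.5004, 0.1043, 0.0351], [0.4908, 0.124, 0.0351]] [0.5302 0.1315 0.0351]
cu ((375.23529052734375, 193.441162109375), (18.094898223876953, 29.732135772705078), 19.653823852539062)
 h 0.11454159232205235
[[0.627, -0.1175, 0.1145], [0.6835, -0.1369, 0.1145], [0.6719, -0.17, 0.1145], [0.6156, -0.1503, 0.1145]] [ 0.6493 -0.1437  0.1145]
cu ((319.0, 205.0), (58.0, 10.0), 90.0)
 h 0.02062527833916463
[[0.7106, -0.0246, 0.0206], [0.7111, -0.046, 0.0206], [0.5848, -0.048, 0.0206], [0.5844, -0.027, 0.0206]] [ 0.647  -0.0364  0.0206]
bin ((122.32706451416016, 314.9477844238281), (68.85761260986328, 58.57609558105469), 88.36341857910156) [[0.4739, 0.4146, 0.05], [0.4795, 0.2982, 0.05], [0.3452, 0.2842, 0.05], [0.3399, 0.3978, 0.05]] [0.4088 0.3486 0.05  ]
knob ((397.5, 244.0), (10.0, 9.0), 90.0) [[0.56, -0.1769, 0.117], [0.5604, -0.194, 0.117], [0.5411, -0.1938, 0.117], [0.5408, -0.1767, 0.117]] [ 0.5506 -0.1853  0.117 ]
stay ((335.9687805175781, 249.25128173828125), (14.320904731750488, 132.13534545898438), 87.61405944824219) [[0.5508, 0.0605, 0.075], [0.5671, -0.2011, 0.075], [0.5384, -0.2019, 0.075], [0.5223, 0.0584, 0.075]] [ 0.5446 -0.0707  0.075 ]
deck ((302.4316711425781, 230.4672393798828), (131.06591796875, 197.09033203125), 89.02897644042969) [[0.7306, 0.2172, 0.008], [0.7472, -0.2113, 0.008], [0.4627, -0.2127, 0.008], [0.448, 0.1963, 0.008]] [ 0.5938 -0.0023  0.008 ]
deck ((336.776123046875, 199.69479370117188), (84.59819793701172, 118.34272003173828), 87.63862609863281) [[0.7492, 0.059, 0.008], [0.7659, -0.1991, 0.008], [0.5783, -0.2047, 0.008], [0.5629, 0.0457, 0.008]] [ 0.6626 -0.0746  0.008 ]
```

View pics/crop1.png

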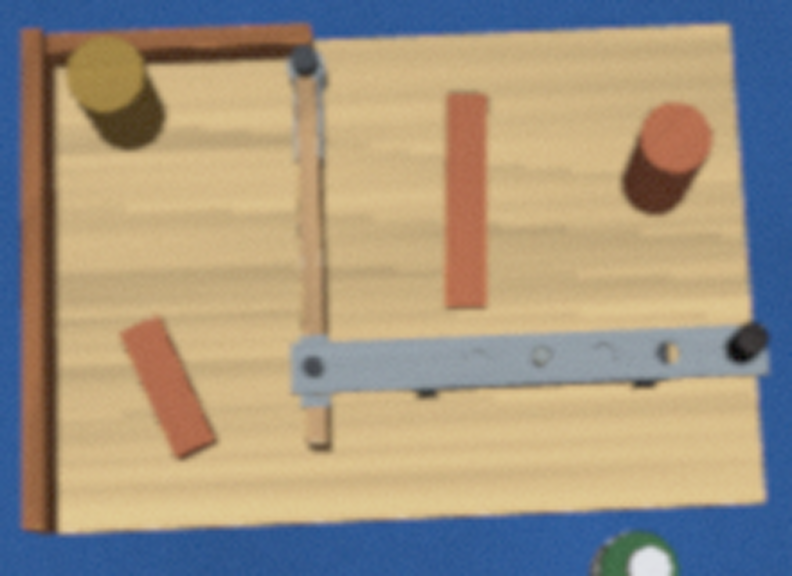

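The crop confirms the off-cut. It also shows the pin as a bright dot in the second hole (125 mm) at full-image (340.6,248.6), so the target divider angle is about 0.40 rad. Next I compute the first moves.

```bash
cat >> h.py <<'E'
from scipy.spatial.transform import Rotation as R
def go(x,y,z,ya=None):
    "print shift/roll in move units to TCP x,y,z with tool y at world angle ya (deg)"
    s=sense(); q=s['orientation']; M=R.from_quat(q[[1,2,3,0]]).as_matrix()
    d=M.T@(np.array([x,y,z])-s['ee_pos'])/.3
    a=np.degrees(np.arctan2(M[1,1],M[0,1])); r=0
    if ya is not None: r=-((ya-a+90)%180-90)/180
    print('shift',np.round(d,3),'roll',round(r,3),'mm',np.round(d*300),'| at',np.round(s['ee_pos'],4),'ya',round(a,1),'tilt',np.round(M[:,2],3),'t',s['clock'],'gap',s['finger_gap'])
E
python3 - <<'E'
from h import *
c=load('top')
piv=ray(c,276.9,251.9,.077); pin=ray(c,340.6,248.6,.084)
print('piv',piv,'pin',pin,'knobtop',ray(c,397.5,243.5,.117),'bottle top',ray(c,370,308,.12), np.linalg.norm(piv-pin))
for h in(477,542,604,668): print(ray(c,190+h/3.6,150+353/3.6,.075))
print('hinge',ray(c,190+305/3.6,150+62/3.6,.09))
go(.530,.1315,.10,116.5); go(.530,.1315,.011,116.5)
E
```

```text
piv [0.53669934 0.04565269 0.077     ] pin [ 0.54468345 -0.07935805  0.084     ] knobtop [ 0.55151616 -0.18534763  0.117     ] bottle top [ 0.42913254 -0.13264859  0.12      ] 0.12546087867890407
[ 0.54645286 -0.0440737   0.075     ]
[ 0.54716279 -0.07978769  0.075     ]
[ 0.54784032 -0.11387179  0.075     ]
[ 0.54854008 -0.1490743   0.075     ]
hinge [0.70600703 0.05453021 0.09      ]
shift [-1.464 -1.     0.344] roll -0.272 mm [-439. -300.  103.] | at [0.2391 0.5769 0.2027] ya 67.5 tilt [-0.    -0.001 -1.   ] t 0.1 gap 0.08531323121036434
shift [-1.464 -1.     0.641] roll -0.272 mm [-439. -300.  192.] | at [0.2391 0.5769 0.2027] ya 67.5 tilt [-0.    -0.001 -1.   ] t 0.1 gap 0.08531323121036434
```

>>> servo_tool([
  [[-0.8, -0.55, 0.1], -0.27, 0.15],
  [[-0.8, -0.55, 0.1], -0.27, 0.15],
  [[-0.8, -0.55, 0.1], -0.27, 0.15],
  [[-0.8, -0.55, 0.1], -0.27, 0.15],
  [[-0.8, -0.55, 0.1], -0.27, 0.15],
], force=60)

```text
clock: 0.72
ee_pos: [0.3988, 0.3307, 0.1731]
orientation: [-0.0, -0.227, 0.974, -0.0]
wrist_force: [1.0, -0.2, 0.2]
finger_gap: 0.0493
finger_force: 0.0
```

```bash
python3 -c "
from h import *
go(.530,.1315,.09,116.5)"
```

```text
shift [-0.098 -0.789  0.277] roll -0.001 mm [ -29. -237.   83.] | at [0.3988 0.3307 0.1731] ya 116.3 tilt [-0.    -0.001 -1.   ] t 0.725 gap 0.049302006387338705
```

>>> servo_tool([
  [[-0.098, -0.79, 0.27], 0, 0.15],
  [[-0.098, -0.79, 0.27], 0, 0.15],
  [[-0.098, -0.79, 0.27], 0, 0.15],
  [[-0.098, -0.79, 0.27], 0, 0.15],
  [[-0.098, -0.79, 0.27], 0, 0.15],
])

```text
clock: 1.35
ee_pos: [0.5294, 0.1272, 0.0906]
orientation: [-0.001, -0.222, 0.975, -0.001]
wrist_force: [-0.8, 0.4, -0.3]
finger_gap: 0.0492
finger_force: 0.0
```

```bash
python3 -c "
from h import *
go(.530,.1315,.011,116.5)
c=cam('top'); cv2.imwrite('pics/a.png',cv2.resize(c['pixels'][180:310,180:330],None,fx=3,fy=3)[...,::-1])"
```

```text
shift [-0.009  0.013  0.265] roll -0.005 mm [-3.  4. 80.] | at [0.5294 0.1272 0.0906] ya 115.6 tilt [-0.002 -0.003 -1.   ] t 1.35 gap 0.04924801264595326
```

View pics/a.png

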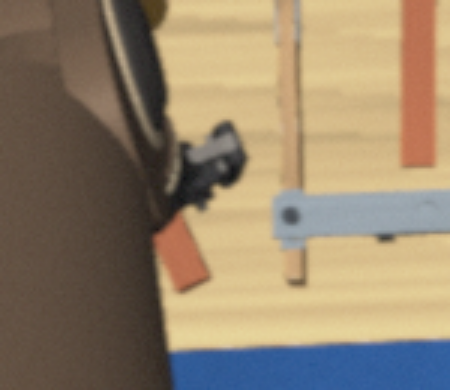

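>>> servo_tool([
  [[-0.004, 0.006, 0.13], 0, 0.15],
  [[-0.004, 0.006, 0.23], 0, 0.15],
  [[-0.004, 0.006, 0.262], 0, 0.15],
  [[-0.004, 0.006, 0.262], 0, 0.15],
  [[-0.004, 0.006, 0.262], 0, -0.6],
])

```text
clock: 2.02
ee_pos: [0.5295, 0.136, 0.0151]
orientation: [0.001, -0.226, 0.974, 0.0]
wrist_force: [-0.0, 0.4, 0.5]
finger_gap: 0.032
finger_force: 0.0
```

>>> servo_tool([
  [[0, 0, 0], 0, -0.7],
  [[0, 0, 0], 0, -0.7],
  [[0, 0, 0], 0, -0.7],
])

```text
clock: 2.4
ee_pos: [0.5289, 0.1353, 0.0142]
orientation: [0.0, -0.226, 0.974, 0.0]
wrist_force: [-0.1, 0.1, -0.7]
finger_gap: 0.0129
finger_force: 0.0
```

```bash
python3 -c "
from h import *
go(.410,.348,.12,95)"
```

```text
shift [ 0.044  0.811 -0.353] roll 0.117 mm [  13.  243. -106.] | at [0.5289 0.1353 0.0142] ya 116.1 tilt [ 0.  0. -1.] t 2.4 gap 0.012854016185071563
```

```bash
python3 -c "
from h import *
c=cam('side'); cv2.imwrite('pics/b.png',cv2.resize(c['pixels'][130:330,180:420],None,fx=3,fy=3)[...,::-1])
c=cam('top'); P=c['pixels'];hsv=cv2.cvtColor(P,cv2.COLOR_RGB2HSV); m=cv2.inRange(hsv,(0,110,60),(10,255,255)); m[:,:212]=0;m[:,290:]=0;m[:170]=0;m[300:]=0
for k in cv2.findContours(m,0,1)[0]:
  if cv2.contourArea(k)>20: print(cv2.minAreaRect(k))
"
```

```text
((240.40000915527344, 266.8000183105469), (16.994115829467773, 10.733125686645508), 63.43495178222656)
```

View pics/b.png

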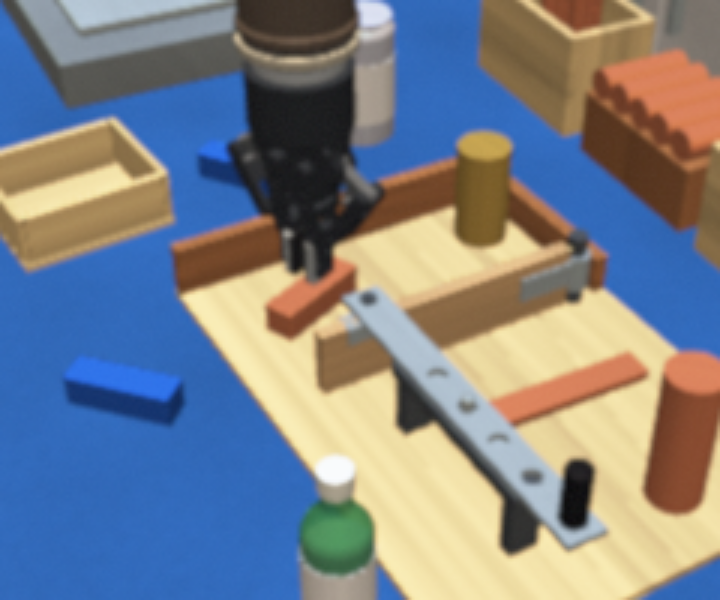

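```bash
python3 -c "
from h import *
c=cam('side')
for z in (.014,.033): print('tips',ray(c,180+293/3,130+268/3,z),ray(c,180+320/3,130+280/3,z))
hsv=cv2.cvtColor(c['pixels'],cv2.COLOR_RGB2HSV)
m=cv2.inRange(hsv,(0,110,120),(10,255,255)); m[:,:265]=0;m[:,305:]=0;m[:205]=0;m[245:]=0
for k in cv2.findContours(m,0,1)[0]:
  if cv2.contourArea(k)>20: r=cv2.minAreaRect(k);print(r,[np.round(ray(c,*p,.033),3) for p in cv2.boxPoints(r)])
# bar corners in crop
for p in((268,315),(293,325),(355,275),(330,262)): print(ray(c,180+p[0]/3,130+p[1]/3,.033))
print(sense()['ee_pos'],sense()['finger_gap'])
"
```

```text
tips [0.53420743 0.17875749 0.014     ] [0.54674919 0.15505984 0.014     ]
tips [0.52460633 0.15452442 0.033     ] [0.53675562 0.13156834 0.033     ]
((282.7235107421875, 227.67782592773438), (12.803508758544922, 32.675201416015625), 46.636573791503906) [array([0.481, 0.115, 0.033]), array([0.563, 0.169, 0.033]), array([0.565, 0.127, 0.033]), array([0.486, 0.077, 0.033])]
[0.48548943 0.10941026 0.033     ]
[0.49714589 0.09073646 0.033     ]
[0.56306928 0.12569901 0.033     ]
[0.5530756  0.14922734 0.033     ]
[0.52878126 0.13532272 0.01396808] 0.012357081526665247
```

```bash
python3 -c "
from h import *
s=load('side'); t=load('top'); Ps=cloud(s);Pt=cloud(t)
np.set_printoptions(precision=3,suppress=True)
print('vfov',s['vertical_fov'],t['vertical_fov'])
for p in((150,350),(230,330),(220,400),(150,200),(250,460)): print('side table',p,Ps[p[1],p[0]])
for p in((40,400),(300,400),(600,400),(80,200),(430,130),(540,300)): print('top table',p,Pt[p[1],p[0]])
s=cam('side');Ps=cloud(s)
for n,p in dict(bar=(273,235),knob=(372,287),billet=(410,253),can=(302,136),bottlecap=(292,290),round=(341,178),finger=(285,221),finger2=(277,217)).items(): print('side',n,Ps[p[1],p[0]])
for n,p in dict(bar=(237,259),knob=(398,244),billet=(376,186),can=(112,166),bottlecap=(370,308),round=(220,169)).items(): print('top',n,Pt[p[1],p[0]])
"
```

```text
vfov 57.673427753465 51.22767098103281
side table (150, 350) [ 0.194 -0.054 -0.003]
side table (230, 330) [ 0.331 -0.075 -0.001]
side table (220, 400) [ 0.273 -0.201  0.   ]
side table (150, 200) [ 0.283  0.422 -0.003]
side table (250, 460) [ 0.283 -0.306 -0.003]
top table (40, 400) [ 0.237  0.519 -0.002]
top table (300, 400) [ 0.247 -0.005 -0.   ]
top table (600, 400) [ 0.258 -0.612  0.003]
top table (80, 200) [ 0.653  0.48  -0.002]
top table (430, 130) [ 0.827 -0.28   0.003]
top table (540, 300) [ 0.457 -0.504  0.   ]
side bar [0.496 0.114 0.027]
side knob [ 0.548 -0.189  0.114]
side billet [ 0.658 -0.145  0.111]
side can [0.685 0.359 0.117]
side bottlecap [ 0.426 -0.142  0.12 ]
side round [0.694 0.166 0.091]
side finger [0.527 0.118 0.052]
side finger2 [0.517 0.139 0.052]
top bar [0.506 0.106 0.192]
top knob [ 0.551 -0.187  0.115]
top billet [ 0.665 -0.145  0.113]
top can [0.692 0.367 0.121]
top bottlecap [ 0.429 -0.133  0.12 ]
top round [0.699 0.163 0.093]
```

```bash
python3 -c "
from h import *
np.set_printoptions(precision=3,suppress=True)
s=load('side');Ps=cloud(s)
for u in (277,279,284,286,288):
  for v in range(212,236,2): print(u,v,Ps[v,u],s['pixels'][v,u])
"
```

```text
277 212 [0.518 0.139 0.065] [35 34 34]
277 214 [0.518 0.139 0.06 ] [40 37 37]
277 216 [0.517 0.137 0.056] [39 38 38]
277 218 [0.518 0.141 0.048] [40 41 40]
277 220 [0.515 0.135 0.047] [87 79 64]
277 222 [0.533 0.181 0.005] [227 200 147]
277 224 [0.53  0.173 0.006] [230 185 135]
277 226 [0.514 0.134 0.031] [217 132  94]
277 228 [0.512 0.128 0.031] [216 127  91]
277 230 [0.508 0.12  0.032] [217 129  93]
277 232 [0.505 0.113 0.032] [215 128  91]
277 234 [0.503 0.108 0.031] [199 118  81]
279 212 [0.523 0.141 0.063] [21 18 20]
279 214 [0.523 0.142 0.057] [21 19 22]
279 216 [0.523 0.141 0.052] [26 24 24]
279 218 [0.522 0.139 0.048] [23 22 22]
279 220 [0.522 0.139 0.042] [106  93  70]
279 222 [0.538 0.18  0.005] [221 179 130]
279 224 [0.522 0.141 0.03 ] [219 137  98]
279 226 [0.518 0.131 0.032] [214 127  91]
279 228 [0.515 0.125 0.032] [217 129  93]
279 230 [0.512 0.117 0.032] [216 128  92]
279 232 [0.509 0.112 0.031] [206 123  86]
279 234 [0.507 0.108 0.029] [142  80  53]
284 212 [0.526 0.119 0.076] [72 70 68]
284 214 [0.527 0.121 0.069] [82 80 77]
284 216 [0.526 0.12  0.065] [86 84 80]
28
[... 641 characters left out ...]
]
286 226 [0.532 0.125 0.031] [214 128  91]
286 228 [0.53  0.121 0.029] [169  98  66]
286 230 [0.529 0.119 0.025] [121  67  43]
286 232 [0.529 0.118 0.02 ] [119  65  42]
286 234 [0.529 0.12  0.013] [123  72  48]
288 212 [0.535 0.118 0.074] [28 28 32]
288 214 [0.535 0.118 0.068] [33 34 37]
288 216 [0.534 0.115 0.065] [27 29 30]
288 218 [0.534 0.117 0.058] [31 32 35]
288 220 [0.535 0.119 0.051] [49 39 38]
288 222 [0.537 0.125 0.041] [148  90  67]
288 224 [0.539 0.13  0.032] [214 129  92]
288 226 [0.536 0.123 0.032] [186 109  76]
288 228 [0.537 0.125 0.025] [123  68  44]
288 230 [0.536 0.123 0.02 ] [119  66  44]
288 232 [0.537 0.127 0.011] [117  65  42]
288 234 [0.536 0.125 0.007] [156 121  86]
```

Depth readings put the fingertips at z ≈ 0.043, above the bar top at 0.032, although the TCP reads 0.014. I'll open, go lower and check with the camera.

>>> servo_tool([
  [[0, 0, 0], 0, 0.15],
  [[0, 0, 0], 0, 0.15],
  [[0, 0, 0], 0, 0.15],
  [[0, 0, 0.04], 0, 0.15],
  [[0, 0, 0.08], 0, 0.15],
])

```text
clock: 3.22
ee_pos: [0.5285, 0.1353, -0.0111]
orientation: [-0.0, -0.226, 0.974, -0.0]
wrist_force: [-0.9, -0.2, -0.2]
finger_gap: 0.0491
finger_force: 0.0
```

```bash
cat >> h.py <<'E'
def tips(s,box):
    P=cloud(s); hsv=cv2.cvtColor(s['pixels'],cv2.COLOR_RGB2HSV); x0,y0,x1,y1=box
    m=(hsv[...,2]<95)&(hsv[...,1]<70); w=np.zeros_like(m); w[y0:y1,x0:x1]=m[y0:y1,x0:x1]
    w&=s['z_map']>0; n,l,st,_=cv2.connectedComponentsWithStats(w.astype(np.uint8))
    for i in range(1,n):
        if st[i,4]>30:
            q=P[l==i]; o=q[np.argsort(q[:,2])[:8]]; print('dark',st[i],'low pts mean',np.round(o.mean(0),3),'min',np.round(o[0],3))
E
python3 -c "
from h import *
c=cam('side'); tips(c,(250,190,312,232)); go(.530,.1315,-.014,116.5); print(sense()['wrist_force'])
cv2.imwrite('pics/d.png',cv2.resize(c['pixels'][150:260,230:340],None,fx=5,fy=5)[...,::-1])"
```

```text
dark [ 257  190   52   42 1077] low pts mean [0.527 0.16  0.024] min [0.565 0.138 0.012]
shift [-0.003 -0.014  0.004] roll -0.002 mm [-1. -4.  1.] | at [ 0.5274  0.135  -0.0127] ya 116.1 tilt [-0.003 -0.001 -1.   ] t 3.275 gap 0.04897095769418696
[-0.16400582 -0.56533962 -0.9873026 ]
```

View pics/d.png

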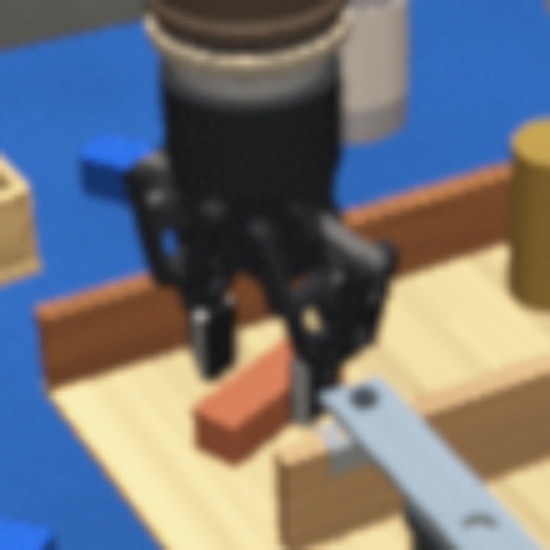

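>>> servo_tool([
  [[0, -0.01, 0.015], 0, 0.15],
  [[0, -0.01, 0.015], 0, -0.6],
  [[0, -0.01, 0.015], 0, -0.6],
  [[0, -0.01, 0.015], 0, -0.6],
  [[0, -0.01, 0.015], 0, -0.6],
])

```text
clock: 3.9
ee_pos: [0.5301, 0.1326, -0.0145]
orientation: [0.0, -0.226, 0.974, -0.0]
wrist_force: [-0.4, -0.6, -0.4]
finger_gap: 0.024
finger_force: 59.7
```

>>> servo_tool([
  [[0, 0, 0], 0, -0.6],
  [[0, 0, 0], 0, -0.6],
])

```text
clock: 4.15
ee_pos: [0.5301, 0.1326, -0.0145]
orientation: [0.0, -0.226, 0.974, -0.0]
wrist_force: [-0.2, -0.8, 1.3]
finger_gap: 0.0232
finger_force: 59.7
```

```bash
python3 -c "
from h import *
go(.410,.348,.10,95)"
```

```text
shift [ 0.044  0.821 -0.382] roll 0.117 mm [  13.  246. -114.] | at [ 0.5301  0.1326 -0.0145] ya 116.1 tilt [ 0. -0. -1.] t 4.15 gap 0.023162908271316573
```

>>> servo_tool([
  [[0, 0, -0.15], 0, -0.6],
  [[0, 0, -0.3], 0, -0.6],
  [[0.02, 0.3, -0.38], 0.04, -0.6],
  [[0.03, 0.5, -0.38], 0.08, -0.6],
  [[0.04, 0.7, -0.38], 0.115, -0.6],
])

```text
clock: 4.78
ee_pos: [0.4381, 0.2953, 0.099]
orientation: [0.0, -0.045, 0.999, 0.0]
wrist_force: [0.6, -0.1, -4.3]
finger_gap: 0.0232
finger_force: 60.5
```

```bash
python3 -c "
from h import *
go(.410,.348,.10,95);go(.410,.348,-.014,95)"
```

```text
shift [ 0.077  0.183 -0.003] roll 0.001 mm [23. 55. -1.] | at [0.4381 0.2953 0.099 ] ya 95.1 tilt [ 0.  0. -1.] t 4.775 gap 0.02316515449925653
shift [0.078 0.183 0.377] roll 0.001 mm [ 23.  55. 113.] | at [0.4381 0.2953 0.099 ] ya 95.1 tilt [ 0.  0. -1.] t 4.775 gap 0.02316515449925653
```

>>> servo_tool([
  [[0.047, 0.111, 0], 0, -0.6],
  [[0.047, 0.111, 0], 0, -0.6],
  [[0.047, 0.111, 0], 0, -0.6],
])

```text
clock: 5.15
ee_pos: [0.4219, 0.3249, 0.0982]
orientation: [-0.0, -0.047, 0.999, -0.001]
wrist_force: [-0.2, -0.1, -4.3]
finger_gap: 0.0237
finger_force: 60.6
```

```bash
python3 -c "
from h import *
go(.410,.348,-.010,95); c=cam('side'); cv2.imwrite('pics/e.png',cv2.resize(c['pixels'][130:250,130:290],None,fx=4,fy=4)[...,::-1])"
```

```text
shift [0.032 0.081 0.36 ] roll 0.002 mm [ 10.  24. 108.] | at [0.4219 0.3249 0.0982] ya 95.4 tilt [-0.001 -0.001 -1.   ] t 5.15 gap 0.02365197480419573
```

View pics/e.png

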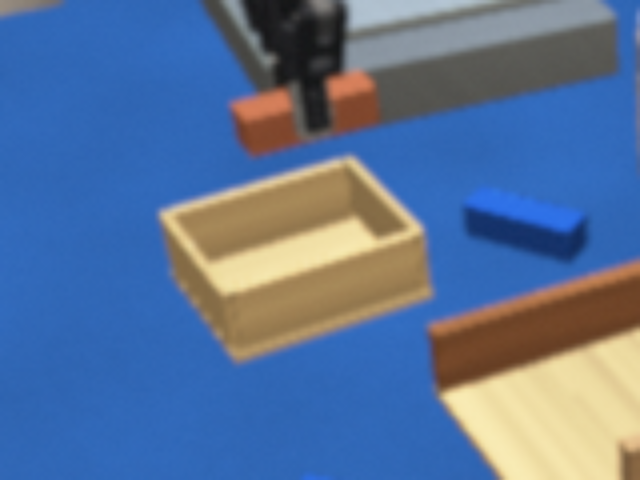

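>>> servo_tool([
  [[0.032, 0.081, 0.0], 0, -0.6],
  [[0.032, 0.081, 0.08], 0, -0.6],
  [[0.032, 0.081, 0.24], 0, -0.6],
  [[0.032, 0.081, 0.35], 0, -0.6],
  [[0.032, 0.081, 0.36], 0, -0.6],
])

```text
clock: 5.82
ee_pos: [0.4096, 0.3463, -0.0114]
orientation: [-0.002, -0.046, 0.999, -0.002]
wrist_force: [-0.6, 0.5, -3.4]
finger_gap: 0.0238
finger_force: 60.4
```

>>> servo_tool([
  [[0, 0, 0], 0, -0.6],
  [[0, 0, 0], 0, -0.2],
  [[0, 0, 0], 0, 0.1],
  [[0, 0, 0], 0, 0.1],
  [[0, 0, -0.05], 0, 0.1],
])

```text
clock: 6.45
ee_pos: [0.4096, 0.3486, 0.0058]
orientation: [-0.001, -0.047, 0.999, -0.001]
wrist_force: [0.2, 0.6, -0.1]
finger_gap: 0.0473
finger_force: 0.0
```

>>> servo_tool([
  [[0, 0, -0.2], 0, 0.1],
  [[0, 0, -0.4], 0, 0.1],
  [[0, 0, -0.5], 0, 0.1],
])

```text
clock: 6.82
ee_pos: [0.4113, 0.35, 0.1604]
orientation: [0.002, -0.047, 0.999, 0.002]
wrist_force: [1.2, -0.0, 0.1]
finger_gap: 0.0469
finger_force: 0.0
```

```bash
python3 -c "
from h import *
np.set_printoptions(precision=3,suppress=True)
c=cam('side'); P=cloud(c); hsv=cv2.cvtColor(c['pixels'],cv2.COLOR_RGB2HSV); m=cv2.inRange(hsv,(0,110,60),(10,255,255))>0; w=np.zeros_like(m); w[160:225,165:245]=m[160:225,165:245]
print('bar',w.sum(),np.median(P[w],0),P[w].min(0),P[w].max(0))
go(.549,-.185,.20,0)"
```

```text
bar 160 [0.409 0.347 0.028] [0.372 0.191 0.024] [0.46  0.361 0.048]
shift [-0.287 -1.821 -0.132] roll -0.47 mm [ -86. -546.  -39.] | at [0.412 0.351 0.163] ya 95.4 tilt [ 0.006  0.007 -1.   ] t 6.875 gap 0.04709442949024991
```

>>> servo_tool([
  [[-0.05, -0.15, -0.13], 0, 0.1],
  [[-0.16, -1, -0.13], -0.2, 0.1],
  [[-0.16, -1, -0.13], -0.3, 0.1],
  [[-0.16, -1, -0.13], -0.3, 0.1],
  [[-0.16, -1, -0.13], -0.3, 0.1],
])

```text
clock: 7.5
ee_pos: [0.4794, 0.0871, 0.1957]
orientation: [0.001, -0.374, 0.928, 0.0]
wrist_force: [1.3, 0.2, 0.7]
finger_gap: 0.0468
finger_force: 0.0
```

```bash
python3 -c "
from h import *
go(.550,-.187,.16,3.4); print(sense()['qpos'])"
```

```text
shift [ 0.464 -0.821  0.119] roll -0.275 mm [ 139. -246.   36.] | at [0.4794 0.0871 0.1957] ya 133.9 tilt [ 0.001  0.001 -1.   ] t 7.5 gap 0.04681428877908888
[-0.39371139  0.18016619  0.131431    1.93951046 -0.02775464  1.02225871
  2.0868799 ]
```

>>> servo_tool([
  [[0.464, -0.82, 0], 0.3, 0.1],
  [[0.464, -0.82, 0], 0.4, 0.1],
  [[0.464, -0.82, 0], 0.5, 0.1],
  [[0.464, -0.82, 0], 0.6, 0.1],
  [[0.464, -0.82, 0], 0.725, 0.1],
])

```text
clock: 8.12
ee_pos: [0.5478, -0.1892, 0.1957]
orientation: [0.001, 0.093, 0.996, -0.001]
wrist_force: [0.8, 1.1, -0.3]
finger_gap: 0.0469
finger_force: 0.0
```

```bash
python3 -c "
from h import *
go(.550,-.187,.16,3.4); print(sense()['qpos'])"
```

```text
shift [-0.006  0.009  0.119] roll 0.422 mm [-2.  3. 36.] | at [ 0.5478 -0.1892  0.1957] ya 79.3 tilt [ 0.001 -0.001 -1.   ] t 8.125 gap 0.04689979389780798
[-0.08828986  0.35447105  0.43984383  1.74428217 -0.16757072  1.07870693
  1.79122435]
```

>>> servo_tool([
  [[0, 0, 0], 0.422, 0.1],
  [[0, 0, 0], 0.422, 0.1],
  [[0, 0, 0], 0.422, 0.1],
  [[0, 0, 0.1], 0.422, 0.1],
  [[0, 0, 0.1], 0.422, 0.1],
])

```text
clock: 8.75
ee_pos: [0.5467, -0.1844, 0.1635]
orientation: [-0.002, 0.531, 0.847, -0.0]
wrist_force: [-0.3, -0.1, 0.4]
finger_gap: 0.047
finger_force: 0.0
```

>>> servo_tool([
  [[0, 0, 0], 0.124, 0.1],
  [[0, 0, 0], 0.124, 0.1],
  [[0, 0, 0], 0.124, 0.1],
])

```text
clock: 9.12
ee_pos: [0.5481, -0.1849, 0.1652]
orientation: [0.0, 0.683, 0.731, 0.0]
wrist_force: [-0.2, -0.5, -0.1]
finger_gap: 0.0468
finger_force: 0.0
```

```bash
python3 -c "
from h import *
go(.550,-.187,.14,3.4); print(sense()['qpos'])"
```

```text
shift [-0.007  0.006  0.084] roll 0.003 mm [-2.  2. 25.] | at [ 0.5481 -0.1849  0.1652] ya 3.9 tilt [ 0.  0. -1.] t 9.125 gap 0.04677862855628726
[-0.29308782  0.43401072  0.72265275  1.79361066 -0.32926511  1.03771791
  0.62156258]
```

>>> servo_tool([
  [[-0.007, 0.006, 0.12], 0, 0.1],
  [[-0.007, 0.006, 0.25], 0, 0.1],
  [[-0.007, 0.006, 0.35], 0, 0.1],
  [[-0.007, 0.006, 0.35], 0, 0.1],
  [[-0.007, 0.006, 0.35], 0, 0.1],
], force=40)

```text
clock: 9.75
ee_pos: [0.5507, -0.1877, 0.061]
orientation: [0.001, 0.682, 0.731, 0.0]
wrist_force: [0.5, 0.1, 0.3]
finger_gap: 0.0468
finger_force: 0.0
```

```bash
python3 -c "
from h import *
c=cam('side'); go(.550,-.187,.06,3.4); cv2.imwrite('pics/f.png',cv2.resize(c['pixels'][200:340,300:460],None,fx=4,fy=4)[...,::-1])"
```

```text
shift [ 0.003 -0.003  0.004] roll 0.003 mm [ 1. -1.  1.] | at [ 0.551  -0.1877  0.0613] ya 3.9 tilt [ 0.002 -0.    -1.   ] t 9.8 gap 0.046909867791776555
```

View pics/f.png

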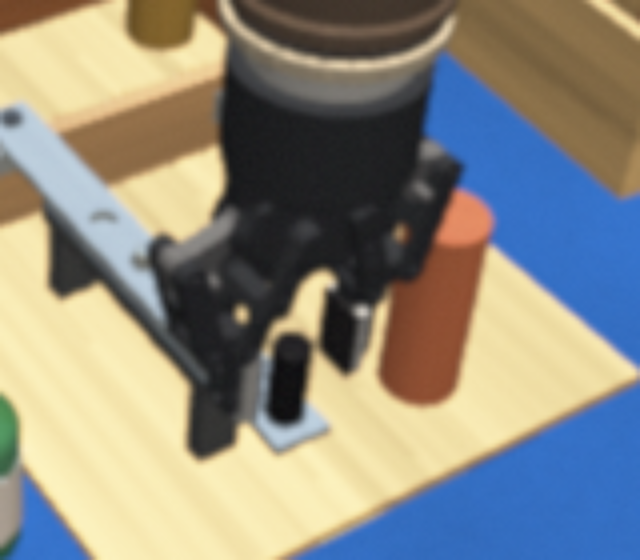

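The picture shows the fingers on either side of the knob at crop (290,380), clear of the billet. Closing now.

>>> servo_tool([
  [[0, 0, 0], 0, -0.7],
  [[0, 0, 0], 0, -0.8],
  [[0, 0, 0], 0, -0.8],
  [[0, 0, 0], 0, -0.8],
  [[0, 0, 0], 0, -0.8],
])

```text
clock: 10.42
ee_pos: [0.5501, -0.1873, 0.0598]
orientation: [0.0, 0.683, 0.73, 0.0]
wrist_force: [0.6, -0.0, 0.4]
finger_gap: 0.0167
finger_force: 39.1
```

```bash
python3 - <<'E'
from h import *
s=sense(); print(s['wrist_force'],s['finger_force']); K0=s['ee_pos']; go(*K0)
# tray frame estimate; knob reference relative
yaw=.0595; X=np.array([np.cos(yaw),np.sin(yaw)]);Y=np.array([-X[1],X[0]])
for phi,t in((.08,0),(.16,0),(.2,0),(.2,.2),(.2,.4),(.2,.42),(.1,.4),(0,.4)):
    r=235*np.cos(phi)-23.5*np.sin(phi); z=235*np.sin(phi)+23.5*np.cos(phi)-23.5
    piv=np.array([120-180*np.cos(t),50+180*np.sin(t)]); pin=np.array([-60,-75]); d=pin-piv; d/=np.linalg.norm(d)
    k=piv+r*d-np.array([-60,-185]); w=(k[0]*X+k[1]*Y)
    print(phi,t,'knob shift tray',k.round(1),'world',w.round(1),'dz',z.round(1),'stay deg',np.degrees(np.arctan2(d[0],-d[1])).round(1))
E
```

```text
[ 0.62335316 -0.01013407  0.35748343] 39.10970985889435
shift [0. 0. 0.] roll 0 mm [0. 0. 0.] | at [ 0.5501 -0.1873  0.0598] ya 3.8 tilt [ 0. -0. -1.] t 10.425 gap 0.01670844286870451
0.08 0 knob shift tray [0.  2.6] world [-0.2  2.6] dz 18.7 stay deg 0.0
0.16 0 knob shift tray [0.  6.7] world [-0.4  6.7] dz 37.1 stay deg 0.0
0.2 0 knob shift tray [0.  9.4] world [-0.6  9.3] dz 46.2 stay deg 0.0
0.2 0.2 knob shift tray [-1.4 45.2] world [-4.1 45. ] dz 46.2 stay deg -1.3
0.2 0.4 knob shift tray [-2.2 80. ] world [-6.9 79.8] dz 46.2 stay deg -4.2
0.2 0.42 knob shift tray [-2.1 83.4] world [-7.1 83.2] dz 46.2 stay deg -4.5
0.1 0.4 knob shift tray [-2.6 74.2] world [-7.  73.9] dz 23.3 stay deg -4.2
0 0.4 knob shift tray [-2.9 70.7] world [-7.1 70.4] dz 0.0 stay deg -4.2
```

>>> servo_tool([
  [[0.003, 0, -0.03], 0, -0.8],
  [[0.009, 0, -0.062], 0, -0.8],
  [[0.015, 0, -0.095], 0, -0.8],
  [[0.022, 0, -0.124], 0, -0.8],
  [[0.031, 0, -0.154], 0, -0.8],
])

```text
clock: 11.05
ee_pos: [0.5493, -0.1777, 0.1065]
orientation: [-0.0, 0.683, 0.73, 0.0]
wrist_force: [-0.5, 1.1, -3.9]
finger_gap: 0.0164
finger_force: 39.1
```

```bash
python3 - <<'E'
from h import *
s=sense(); print(s['wrist_force'],s['finger_force']); go(*s['ee_pos'])
c=cam('side'); cv2.imwrite('pics/g.png',cv2.resize(c['pixels'][180:340,260:460],None,fx=3.5,fy=3.5)[...,::-1])
E
```

```text
[-0.45625095  1.13439515 -3.88636925] 39.07341957092285
shift [0. 0. 0.] roll 0 mm [0. 0. 0.] | at [ 0.5493 -0.1777  0.1065] ya 3.8 tilt [ 0.  0. -1.] t 11.05 gap 0.016409947185584476
```

View pics/g.png

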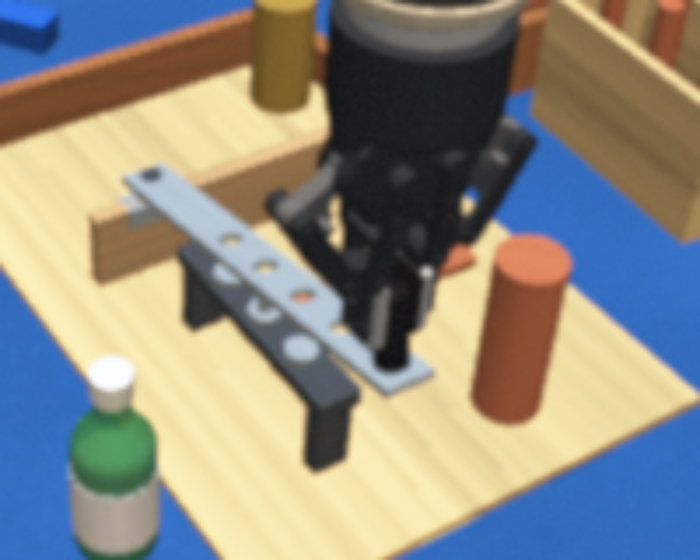

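The stay is lifted. The pin shows at crop (262,305) in the middle place, with plugs on either side. Swinging the divider.

>>> servo_tool([
  [[0.04, -0.001, 0], 0, -0.8],
  [[0.09, -0.003, 0], 0, -0.8],
  [[0.145, -0.005, 0], 0, -0.8],
  [[0.195, -0.006, 0], 0, -0.8],
  [[0.235, -0.007, 0], 0, -0.8],
])

```text
clock: 11.72
ee_pos: [0.5426, -0.1063, 0.1059]
orientation: [-0.0, 0.683, 0.731, 0.0]
wrist_force: [2.4, -2.1, -2.2]
finger_gap: 0.0168
finger_force: 39.4
```

>>> servo_tool([
  [[0, 0, 0], 0, -0.8],
  [[0, 0, 0], 0, -0.8],
])

```text
clock: 11.98
ee_pos: [0.5426, -0.1078, 0.106]
orientation: [0.0, 0.683, 0.73, 0.0]
wrist_force: [1.7, -0.1, -2.2]
finger_gap: 0.0165
finger_force: 39.3
```

```bash
python3 - <<'E'
from h import *
np.set_printoptions(precision=4,suppress=True)
s=sense(); print(s['wrist_force'],s['finger_force']); go(*s['ee_pos'])
t=cam('top'); c=cam('side')
A=cv2.resize(c['pixels'][170:310,270:430],None,fx=2.5,fy=2.5); B=cv2.resize(t['pixels'][190:290,230:410],None,fx=4.4,fy=4.4)
w=max(A.shape[1],B.shape[1]); im=np.zeros((A.shape[0]+0,800,3),np.uint8); im[:A.shape[0],:400]=A
B=cv2.resize(t['pixels'][205:275,240:320],None,fx=5,fy=5); im[:B.shape[0],400:800]=B
cv2.imwrite('pics/h.png',im[...,::-1])
E
```

```text
[ 1.6823 -0.0786 -2.1681] 39.34837102890015
shift [0. 0. 0.] roll 0 mm [0. 0. 0.] | at [ 0.5426 -0.1078  0.106 ] ya 3.8 tilt [ 0.  0. -1.] t 11.975 gap 0.016544770635595982
```

View pics/h.png

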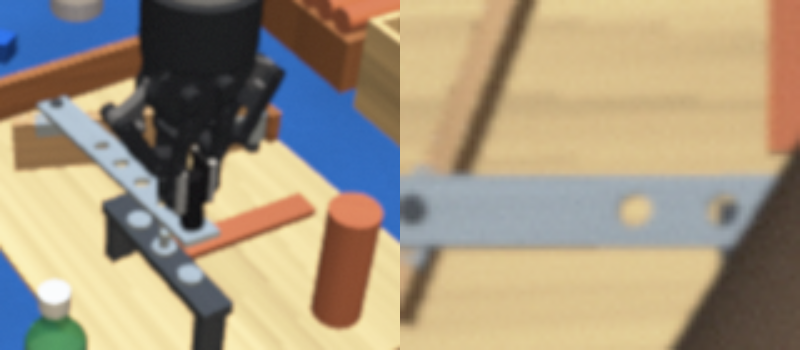

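>>> servo_tool([
  [[-0.01, -0.001, 0.042], 0, -0.8],
  [[-0.021, -0.001, 0.084], 0, -0.8],
  [[-0.0225, -0.001, 0.096], 0, -0.8],
  [[-0.024, -0.001, 0.108], 0, -0.8],
  [[-0.024, -0.001, 0.108], 0, -0.8],
])

```text
clock: 12.7
ee_pos: [0.5425, -0.115, 0.0733]
orientation: [-0.0, 0.683, 0.73, -0.0]
wrist_force: [-0.2, -0.3, 0.1]
finger_gap: 0.0163
finger_force: 39.2
```

```bash
python3 - <<'E'
from h import *
s=sense(); print(s['wrist_force'],s['finger_force']); go(*s['ee_pos'])
E
```

```text
[-0.15951839 -0.31841597  0.1074896 ] 39.212247133255005
shift [0. 0. 0.] roll 0 mm [0. 0. 0.] | at [ 0.5425 -0.115   0.0733] ya 3.8 tilt [-0.001  0.    -1.   ] t 12.7 gap 0.016290261255708347
```

```bash
cat >> h.py <<'E'
def slope():
    c=cam('side'); P=cloud(c); im=c['pixels'].astype(int); hsv=cv2.cvtColor(c['pixels'],cv2.COLOR_RGB2HSV)
    m=(im[...,2]>=im[...,0]+8)&(hsv[...,1]<90)&(hsv[...,2]>110)&(P[...,2]>.066)&(P[...,2]<.14)
    m[:,:270]=0;m[:,400:]=0;m[:180]=0;m[310:]=0
    m=cv2.erode(m.astype(np.uint8),np.ones((3,3)))>0
    n,l,st,_=cv2.connectedComponentsWithStats(m.astype(np.uint8)); 
    q=P[m]; x=q[:,1]; f=np.polyfit(x,q[:,2],1); 
    for _ in range(4):
        r=np.abs(np.polyval(f,x)-q[:,2]); k=r<.005; f=np.polyfit(x[k],q[k,2],1)
    print('n',m.sum(),'slope(phi)',-f[0],'z at y=-.079',np.polyval(f,-.079),'z at .11',np.polyval(f,.11),'yrange',x.min(),x.max())
E
python3 -c "
from h import *
slope()
c=load('side'); cv2.imwrite('pics/i.png',cv2.resize(c['pixels'][220:290,310:400],None,fx=7,fy=7,interpolation=cv2.INTER_CUBIC)[...,::-1])"
```

```text
n 363 slope(phi) 0.04161976738963776 z at y=-.079 0.08135085152557149 z at .11 0.07348471548892996 yrange -0.13060789196324601 0.12259713678478834
```

View pics/i.png

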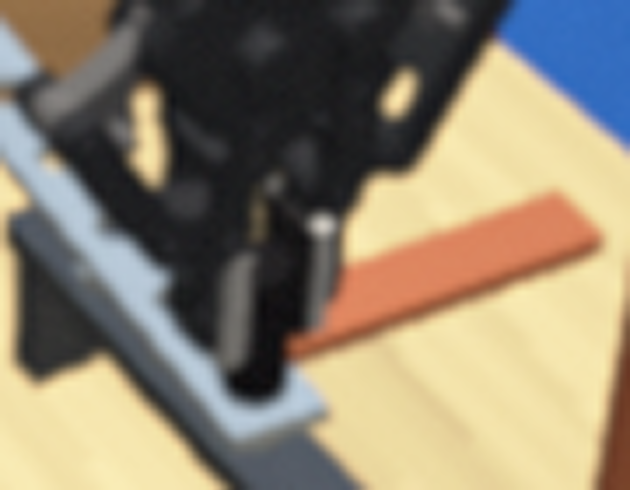

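>>> servo_tool([
  [[-0.002, 0, 0.012], 0, -0.8],
  [[-0.003, 0, 0.024], 0, -0.8],
  [[-0.004, 0, 0.035], 0, -0.8],
  [[-0.005, 0, 0.045], 0, -0.8],
  [[-0.005, 0, 0.045], 0, -0.8],
])

```text
clock: 13.38
ee_pos: [0.5428, -0.1165, 0.0599]
orientation: [-0.0, 0.683, 0.73, -0.0]
wrist_force: [-0.1, 0.1, 2.4]
finger_gap: 0.0166
finger_force: 39.3
```

```bash
python3 - <<'E'
from h import *
s=sense(); print(s['wrist_force'],s['finger_force']); go(*s['ee_pos']); slope()
E
```

```text
[-0.12130488  0.14119145  2.42263299] 39.34886813163757
shift [0. 0. 0.] roll 0 mm [0. 0. 0.] | at [ 0.5428 -0.1165  0.0599] ya 3.8 tilt [-0.  0. -1.] t 13.375 gap 0.01658182484555122
n 349 slope(phi) -0.006568636860871644 z at y=-.079 0.07179908239705234 z at .11 0.07304055476375707 yrange -0.13189744005045423 0.12621562041129997
```

Slope is about 0, so the stay appears to be down. Releasing.

>>> servo_tool([
  [[0, 0, 0], 0, -0.4],
  [[0, 0, 0], 0, 0],
  [[0, 0, 0], 0, 0],
  [[0, 0, 0], 0, 0],
  [[0, 0, -0.05], 0, 0],
])

```text
clock: 14.05
ee_pos: [0.542, -0.1164, 0.0747]
orientation: [-0.001, 0.683, 0.73, -0.001]
wrist_force: [-0.1, 0.0, 0.0]
finger_gap: 0.0428
finger_force: 0.0
```

>>> servo_tool([
  [[0, 0, -0.2], 0, 0],
  [[0, 0, -0.4], 0, 0],
  [[0, 0, -0.5], 0, 0],
  [[0, 0, -0.5], 0, 0],
  [[0, 0, -0.5], 0, 0],
])

```text
clock: 14.68
ee_pos: [0.5424, -0.1162, 0.2249]
orientation: [-0.0, 0.683, 0.73, 0.0]
wrist_force: [0.3, -0.1, 0.2]
finger_gap: 0.043
finger_force: 0.0
```

```bash
python3 - <<'E'
from h import *
np.set_printoptions(precision=4,suppress=True)
s=sense(); print(s['wrist_force']); go(*s['ee_pos']); slope()
c=load('side'); P=cloud(c)
# compare with start slope from first side picture (level)
im=c['pixels'].astype(int); hsv=cv2.cvtColor(c['pixels'],cv2.COLOR_RGB2HSV)
# knob: black pixels at z>.1 around
m=(hsv[...,2]<60)&(P[...,2]>.085)&(P[...,2]<.125)&(np.abs(P[...,1]+.117)<.03)&(np.abs(P[...,0]-.54)<.03)
q=P[m]; print('knob',m.sum(),np.median(q,0),q.max(0))
m=(hsv[...,1]>110)&((hsv[...,0]<10))&(P[...,2]>.015); w=np.zeros_like(m); w[160:225,165:245]=m[160:225,165:245]; print('bar',w.sum(),np.median(P[w],0))
# pin tip: gray pixels above strip
m=(P[...,2]>.078)&(P[...,2]<.095)&(np.abs(P[...,1]+.079)<.015)&(np.abs(P[...,0]-.545)<.015); print('pin pts',m.sum(),np.mean(P[m],0) if m.any() else '')
E
```

```text
[ 0.3129 -0.1389  0.1777]
shift [0. 0. 0.] roll 0 mm [0. 0. 0.] | at [ 0.5424 -0.1162  0.2249] ya 3.9 tilt [-0.  0. -1.] t 14.675 gap 0.042989218384877424
n 590 slope(phi) -0.002997673654063525 z at y=-.079 0.07254599736685154 z at .11 0.07311255768746953 yrange -0.1310428231884858 0.1269128926072367
knob 131 [ 0.5377 -0.1237  0.1038] [ 0.5472 -0.1119  0.1165]
bar 128 [0.4087 0.3462 0.0284]
pin pts 12 [ 0.5412 -0.0793  0.0808]
```

```bash
python3 -c "
from rig import *
print(job_done())"
```

```text
the job is handed in; nothing more can be done
None
```

I handed the job in at about 15 s; the hand-in gave no verdict, but depth readings put the off-cut in the plywood box and the stay level, with the pin up through the end hole. I viewed 11 pictures, one over the limit of 10.

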